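Roll the new cutting strip flush in the strap board

ROBOT

A 6-joint arm with a two-finger parallel gripper is mounted at the origin on the work surface; the furniture and walls round the work are solid. World frame = base frame: x ahead of the robot, y to its left, z up, the work surface at z = 0. Lengths are in m, angles in rad, forces in N, time in s.
With the tool pointing down it reaches from about 0.25 to 0.775 m from the base axis. Payload 4 kg.
Tool frame: the origin (TCP) lies on the centre line of the jaws, within the pads' length; the fingertips stand 17 mm ahead of it and the grasp point (between the pads) lies 2 mm behind it; z points along the fingers, y is the line along which they close (so a half turn about z gives the same grasp; the last joint's range is limited). The gripper opens to 94 mm and grips with 3 to 60 N. Pads are 16 mm wide; open, the fingers measure 119 mm over their backs; the gripper's body (75 mm by 177 mm) begins 78 mm behind the grasp point.
Start: joints at [-1.255, 0.087, 1.371, -0, 1.684, -0.103], TCP at [0.224, -0.502, 0.223] pointing down, gripper open.
Joint ranges: [-3.1, 3.1], [-0.76, 2.03], [0.27, 2.55], [-1.08, 4.22], [0.17, 2.65], [-2.57, 2.57]. Speed limits (rad/s): [2.79, 2.79, 3.14, 3.14, 3.14, 3.14].

INTERFACE

Orientations are given as [roll, pitch, yaw] about the fixed x, y, z axes, in that order (R = Rz(yaw) Ry(pitch) Rx(roll)).
In Python, from bench import robot gives the robot as it stands.
- The arm moves only by the tool servo_tool, never from a script. Its argument "plan" is a list of rows, each a list of 7 numbers: the shift along the tool's x, y, z normalised to -1 to 1, where 1 is 0.1 m, then the turn, a rotation vector about the tool's x, y, z normalised to -1 to 1, where 1 is pi/2 rad, then the finger opening in mm, from 0 to 94. In form: [[x, y, z, ax, ay, az, gripper], ...]. A call has 1 to 12 rows; each row is the pose to reach, as a shift and turn from the pose commanded when the call began, along the tool's axes at that moment; what a row does not reach only later rows make up. A row lasts 1/12 s, in which the tool goes at most 41.7 mm and 7.16 degrees, less where a joint would pass 70% of its speed; a pose out of reach is approached as far as the arm can. A call with a number of a shift or a turn outside -1 to 1 is refused whole. A call with a gripper value outside its range is refused whole. The fingers move at their own pace and stop on an object; the grip force is fixed at half the most. Time passes only in rows, so rows that repeat a pose let the fingers close. It gives the time, the measured TCP pose, the force, the opening and the grip force at its end, in the units of the state.
- robot.get_obs(): the state, without advancing time (a new reading comes with each control period).
- robot.snapshot(name): name is "side" or "top" or "wrist"; returns the picture (400x640x3 uint8, red, green, blue); there is no depth.
- robot.camera_params(name): a dict with "camera_matrix" (3x3 intrinsics, pixels), "distortion" ([k1, k2, p1, p2, k3] as OpenCV has them; the pictures are not rectified), "rvec" (rotation vector, rad) and "tvec" (3), from world to camera coordinates, as OpenCV has them; the wrist camera has in their place "tool_from_camera" (4x4, takes a point from camera to tool coordinates, whose origin is the TCP and whose axes are the flange's). Camera axes: x right, y down, z forward; pixel columns grow to the right and rows downward; lengths in m; the calibration is good to about 2 mm. A picture is of the moment at which its call begins: read the wrist's pose just before it. camera_params takes no time and is no camera call.
- robot.close_job(): hands the job in; it is judged then, once.
Trained networks look in the newest picture that a camera, given by its name, has taken for a name from the list of things; names that differ only in an ending like _2 or _b are one class to them, and where a whole thing is asked for, a point or a joint stands for the part that bears it (a point fixed in the world has none). Each returns a list of dicts, best first, with "conf" (0 to 1); they miss things now and then, are a little off and sometimes report something else, mostly with a low value. They report only what shows in the picture. A call takes as long as a camera call.
- robot.find_in(thing, camera): "extent" ([centre column, centre row, width, height] in pixels, round what is visible of it).
The state is a dict: "time": time; "joint_positions": joint angles; "qvel": joint speeds; "joint_torque": joint torques, N m; "tool_pos": TCP position; "ee_rot": TCP orientation; "wrist_force": force on the tool from outside, world axes, zero at the start; "wrist_torque": the same for the moment, N m; "width": finger opening in m; "finger_force": force on a finger pad.
Only numpy, scipy, OpenCV 4.12 (cv2) and the standard library are available. Lean on these libraries where they do the work, as an engineer would, in place of code of your own. Each camera call takes 0.05 s, during which the arm holds its last target. There are 200 camera calls.

TASK

The six new white sections of the strap board's cutting strip still stand proud of their dark metal channel: take the hand roller out of its stand and roll it along the whole strip, pressing firmly enough to seat every section flush but never so hard that the strip could crack (keep under 25 N, and feel your way, as the board lies on odd packing, not quite level). Use the roller only, not the gripper, on the board. Then hang the roller back in its stand, upright, and leave everything else where it is.

Things in the scene. Friction and masses are not known exactly. Their poses are not given: they have to be found in the camera images.
- roller: upright hand roller, 125 mm tall, 0.3 kg. Origin: lowest point of its wheel; z up the handle; rolls along x, axle along y. Black wheel 42 mm diameter, 30 mm wide, turning freely; steel fork 42 mm wide (y); shoulder plate 44 (x) by 66 mm (y) at 50 to 55 mm height; square wooden handle 27 x 27 mm from 66 to 111 mm (grip at 93 mm, from above, either pair of faces); round knob on top, 31 mm
- stand: fixed dark wooden block, 76 (x) by 74 mm (y), 58 mm high, with a pocket in its top, 52 (x) by 50 mm (y), 54 mm deep. Origin: centre of its underside. The parked roller's wheel hangs in the pocket, clear of its floor, and its shoulder plate rests on the block; the roller's origin is then 8 mm above the stand's, its axes along the stand's (either way round)
- board: fixed wooden board, 280 (x) by 100 mm (y). Origin: on the table under its middle. A dark metal channel, 26 mm wide with 4 mm lips, runs along x, its centre line at y = -28 mm. It lies on unmeasured packing: in the middle the lips are 38 to 48 mm above the table, and along x they rise or fall by up to 25 mm per metre: find the height by touch. Rigid. The wheel rides on the lips over a flush section
- strip_left (a point): -x end of the strip, on the channel's centre line, 43 mm above the table (the true lips are up to 7.5 mm higher or lower here). From here outwards the channel has a 22 mm long metal end piece, level with the lips, where the wheel can be set down
- strip_right (a point): +x end of the strip, on the channel's centre line, 43 mm above the table (the true lips are up to 7.5 mm higher or lower here). From here outwards the channel has a 22 mm long metal end piece, level with the lips
- strip_1 (a joint): how far section 1 of the strip (white nylon, 32 mm long, 17 mm wide; centred -82.5 mm along the board's x) has been pressed down, in m: 0 = 4 mm proud of the lips, 0.004 = flush (stop at 0.0045). It starts 2.5 to 4 mm proud, is held by friction, goes down under 5 to 8 N and stays where it is left
- strip_2 (a joint): how far section 2 of the strip (white nylon, 32 mm long, 17 mm wide; centred -49.5 mm along the board's x) has been pressed down, in m: 0 = 4 mm proud of the lips, 0.004 = flush (stop at 0.0045). It starts 2.5 to 4 mm proud, is held by friction, goes down under 5 to 8 N and stays where it is left
- strip_3 (a joint): how far section 3 of the strip (white nylon, 32 mm long, 17 mm wide; centred -16.5 mm along the board's x) has been pressed down, in m: 0 = 4 mm proud of the lips, 0.004 = flush (stop at 0.0045). It starts 2.5 to 4 mm proud, is held by friction, goes down under 5 to 8 N and stays where it is left
- strip_4 (a joint): how far section 4 of the strip (white nylon, 32 mm long, 17 mm wide; centred +16.5 mm along the board's x) has been pressed down, in m: 0 = 4 mm proud of the lips, 0.004 = flush (stop at 0.0045). It starts 2.5 to 4 mm proud, is held by friction, goes down under 5 to 8 N and stays where it is left
- strip_5 (a joint): how far section 5 of the strip (white nylon, 32 mm long, 17 mm wide; centred +49.5 mm along the board's x) has been pressed down, in m: 0 = 4 mm proud of the lips, 0.004 = flush (stop at 0.0045). It starts 2.5 to 4 mm proud, is held by friction, goes down under 5 to 8 N and stays where it is left
- strip_6 (a joint): how far section 6 of the strip (white nylon, 32 mm long, 17 mm wide; centred +82.5 mm along the board's x) has been pressed down, in m: 0 = 4 mm proud of the lips, 0.004 = flush (stop at 0.0045). It starts 2.5 to 4 mm proud, is held by friction, goes down under 5 to 8 N and stays where it is left
- tape_roll: bystander: yellow roll of tape lying flat, 112 mm diameter, 24 mm high; origin under its centre
- rivet_tin: bystander: round aluminium tin, 56 mm diameter, 29 mm high; origin under its centre
- key_case: bystander: black leather key case, 47 x 62 x 14 mm; origin under its centre
- water_bottle: bystander: clear water bottle, 64 mm diameter, 232 mm high; origin under its centre

How it is judged:
On the way, in this order (a step that is already met when the one before it is completed fails the run):
1. the roller has been lifted out of its stand (z of roller in the frame of stand above 0.06 m), for 0.1 s.
2. all six sections of the strip are flush with the channel to 1 mm (value of joint each of strip_1, strip_2, strip_3, strip_4, strip_5, strip_6 above 0.003 m), for 0.2 s.
At the end, for the whole second after the job is handed in: all six sections flush with the channel's lips (less than 1 mm proud), and the roller at rest, upright within 0.1 rad, hanging in its stand with the shoulder plate down on the block (to 3 mm) and within 10 mm of its middle (all of step 2 and horizontal distance between roller and stand below 0.01 m and z of roller in the frame of stand between 0.005 and 0.011 m and angle between roller's own z axis and vertical below 0.1 rad and linear speed of roller below 0.02 m/s); the robot touches nothing.
It fails at once if the roller pressed on the strip or board with more than 30 N (contact force between roller and board above 30 N).
It fails at once if the gripper or arm pressed on the board or its strip (contact force between any of the fingers, the arm and board above 3 N).
It fails at once if a bystander was pushed more than 30 mm away (distance of any of tape_roll, rivet_tin, key_case, water_bottle from where it was at the start of the episode above 0.03 m).
It also fails if it takes over 72 s, if anything falls off the work surface, if the arm or the gripper's body presses on something with over 40 N, if the wrist force passes 120 N, or if a joint passes its speed limit or range.

## Working session

There is one attempt and no reset: what is moved stays moved. The work goes in short steps, Python scripts to look and compute and a tool call to move; the robot and the scene stay as the last step left them, time stands still between calls to the robot, and variables do not carry over. Pictures are saved under pics/ and viewed, at most 10 in all, crops included, and the job is handed in when it is done.

Besides the shell and the picture viewer there is one more tool, called after "Call:" by a JSON object that holds its "name" and its "arguments". servo_tool: Moves the arm, as the interface text tells. Scaled input: -1 to 1 covers 0.1 m each way for a shift and pi/2 rad each way for a turn. Its arguments: {"type":"object","properties":{"plan":{"type":"array","items":{"type":"array","items":{"type":"number"}}}},"required":["plan"]}

```bash
mkdir -p pics; python3 - <<'E'
from bench import robot
import cv2,numpy as np
o=robot.get_obs();print(o)
for c in ("top","side"):
    im=robot.snapshot(c);cv2.imwrite(f"pics/{c}0.png",im[:,:,::-1])
    p=robot.camera_params(c);print(c,p)
    for t in ("roller","stand","board","strip_1","tape_roll","rivet_tin","key_case","water_bottle"):
        print(t,[(round(d["conf"],2),np.round(d["extent"],1).tolist()) for d in robot.find_in(t,c)][:7])
print(robot.camera_params("wrist"))
E
```

```text
{'time': 0.0, 'joint_positions': array([-1.25509664e+00,  8.79412218e-02,  1.37224591e+00, -3.17916975e-05,
        1.68357352e+00, -1.03069809e-01]), 'qvel': array([-1.64697468e-03, -7.45086650e-05,  6.45712926e-04, -1.14410875e-03,
        5.67861734e-04, -6.58949225e-04]), 'joint_torque': array([-5.51946250e-04, -3.40180421e+01, -3.02427578e+01,  7.15322443e-02,
        3.27354600e-02, -1.69367786e-04]), 'tool_pos': array([ 0.2234936 , -0.50199084,  0.22131589]), 'ee_rot': array([-3.13943291e+00, -1.91629684e-04,  4.18765742e-01]), 'wrist_force': array([-0.55918772,  0.11457966, -0.09611212]), 'wrist_torque': array([-0.00812255,  0.00139934,  0.06223223]), 'finger_force': 0.0, 'width': 0.09381216927439541}
top {'camera_matrix': array([[496.50220894,   0.        , 319.62458484],
       [  0.        , 496.50220894, 193.83843113],
       [  0.        ,   0.        ,   1.        ]]), 'distortion': array([-0.11006927,  0.        ,  0.        ,  0.        ,  0.        ]), 'rvec': array([ 2.14006637, -2.18698003,  0.10651735]), 'tvec': array([-0.05440441,  0.50937357,  1.36499628])}
roll
[... 1096 characters left out ...]
83, [382.5, 232.3, 18.3, 15.0])]
water_bottle [(0.79, [418.0, 249.3, 32.0, 74.7])]
{'camera_matrix': array([[283.9196913 ,   0.        , 318.05638153],
       [  0.        , 283.9196913 , 199.01390325],
       [  0.        ,   0.        ,   1.        ]]), 'distortion': array([0.00750332, 0.        , 0.        , 0.        , 0.        ]), 'tool_from_camera': array([[-6.25839543e-04, -9.67387838e-01, -2.53298991e-01,
         7.38720436e-02],
       [ 9.99999548e-01, -4.24276869e-04, -8.50374401e-04,
        -6.43301641e-04],
       [ 7.15172951e-04, -2.53299408e-01,  9.67387667e-01,
        -1.62059131e-01],
       [ 0.00000000e+00,  0.00000000e+00,  0.00000000e+00,
         1.00000000e+00]])}
```

```bash
cat > h.py <<'E'
from bench import robot
import cv2,numpy as np
from scipy.spatial.transform import Rotation as Ro
def cam(c,o=None):
    p=robot.camera_params(c);K,D=p["camera_matrix"],p["distortion"]
    if c=="wrist":
        o=o or robot.get_obs();T=np.eye(4);T[:3,:3]=Ro.from_euler("xyz",o["ee_rot"]).as_matrix();T[:3,3]=o["tool_pos"]
        W=T@p["tool_from_camera"];R=W[:3,:3].T;t=-R@W[:3,3]
    else: R=cv2.Rodrigues(p["rvec"])[0];t=p["tvec"]
    return K,D,R,t
def onz(C,uv,z):
    K,D,R,t=C;q=cv2.undistortPoints(np.array([[uv]],float),K,D)[0,0]
    d=R.T@[q[0],q[1],1];c=-R.T@t;return c+d*(z-c[2])/d[2]
def proj(C,P):
    K,D,R,t=C;return cv2.projectPoints(np.atleast_2d(P).astype(float),cv2.Rodrigues(R)[0],t,K,D)[0][:,0]
def tri(Cs,uvs):
    A=np.zeros((3,3));b=np.zeros(3)
    for C,uv in zip(Cs,uvs):
        c=-C[2].T@C[3];d=onz(C,uv,0)-c;d/=np.linalg.norm(d);M=np.eye(3)-np.outer(d,d);A+=M;b+=M@c
    return np.linalg.solve(A,b)
E
python3 - <<'E'
from h import *
im=cv2.imread("pics/top0.png")[110:270,160:500]; im2=cv2.imread("pics/side0.png")[140:300,220:460]
a=cv2.resize(im,(780,367),interpolation=cv2.INTER_CUBIC);cv2.imwrite("pics/a.png",a)
C=cam("top")
for n,uv,z in (("roller",(397.9,213.7),.12),("stand",(395.9,214.7),.058),("board",(288.3,195.2),.043),("tape",(201.8,212.7),.02),("tin",(212.7,160.7),.02),("key",(375.2,157.6),.01),("bottle",(453,159.2),.116)): print(n,onz(C,uv,z).round(3))
S=cam("side");print("tri roller top",tri([C,S],[(397.9,213.7),(344.1,229)]))
E
```

```text
roller [ 0.442 -0.269  0.12 ]
stand [ 0.443 -0.273  0.058]
board [0.504 0.021 0.043]
tape [0.463 0.269 0.02 ]
tin [0.611 0.238 0.02 ]
key [ 0.611 -0.227  0.01 ]
bottle [ 0.583 -0.422  0.116]
tri roller top [ 0.44189434 -0.26743819  0.13384514]
```

View pics/a.png

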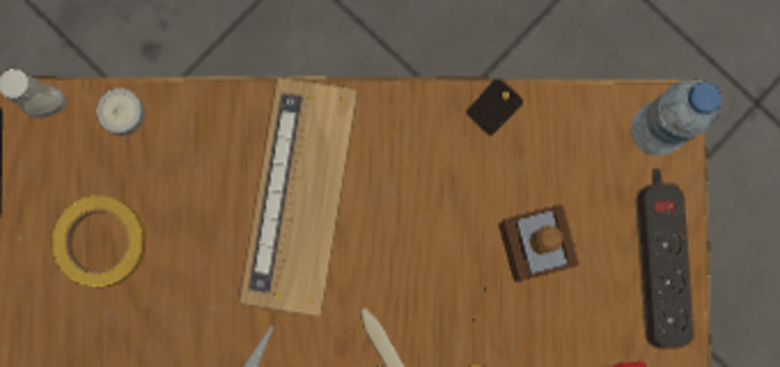

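Call:
{"name": "servo_tool", "arguments": {"plan": [[0.33, -0.13, -0.1, 0, 0, 0, 94], [0.67, -0.27, -0.2, 0, 0, 0, 94], [1, -0.4, -0.3, 0, 0, 0, 94]]}}

```text
time: 1.15
tool_pos: [0.2991, -0.4244, 0.2525]
ee_rot: [-3.141, -0.0, 0.417]
wrist_force: [0.9, -0.5, 0.5]
width: 0.0941
finger_force: 0.0
```

Call:
{"name": "servo_tool", "arguments": {"plan": [[0.33, -0.13, 0, 0, 0, 0, 94], [0.67, -0.27, 0, 0, 0, 0, 94], [1, -0.4, 0, 0, 0, 0, 94]]}}

```text
time: 1.4
tool_pos: [0.3749, -0.3467, 0.253]
ee_rot: [3.14, -0.0, 0.419]
wrist_force: [0.6, -0.8, 0.3]
width: 0.0942
finger_force: 0.0
```

Call:
{"name": "servo_tool", "arguments": {"plan": [[0.33, -0.13, 0, 0, 0, 0, 94], [0.67, -0.27, 0, 0, 0, 0, 94], [0.96, -0.42, 0, 0, 0, 0, 94], [0.96, -0.42, 0, 0, 0, 0, 94], [0.96, -0.42, 0, 0, 0, 0, 94], [0.96, -0.42, 0, 0, 0, 0, 94]]}}

```text
time: 1.9
tool_pos: [0.4443, -0.2709, 0.2525]
ee_rot: [3.141, 0.001, 0.419]
wrist_force: [-0.1, 0.1, 1.0]
width: 0.0936
finger_force: 0.0
```

```bash
python3 - <<'E'
from h import *
o=robot.get_obs();print(o["time"],o["tool_pos"],o["ee_rot"])
im=robot.snapshot("wrist");cv2.imwrite("pics/w1.png",im[:,:,::-1])
import pickle;pickle.dump(o,open("o1.pkl","wb"))
C=cam("wrist",o)
for t,z in (("roller",.1),("stand",.058),("board",.043),("key_case",.01)):
    for d in robot.find_in(t,"wrist")[:2]: print(t,d["conf"],np.round(d["extent"],1),onz(C,d["extent"][:2],z).round(4))
E
```

```text
1.9 [ 0.44427007 -0.27091271  0.25250254] [3.14113307e+00 6.24052987e-04 4.19049324e-01]
roller 0.89 [318.  186.9  40.8  53.3] [ 0.449  -0.2678  0.1   ]
stand 0.68 [316.5 185.6  67.   71.1] [ 0.4414 -0.2691  0.058 ]
board 0.91 [112.6  80.1 161.5 157.2] [0.4574 0.0087 0.043 ]
key_case 0.6 [340.7  41.5  51.8  57.5] [ 0.6172 -0.2249  0.01  ]
```

View pics/w1.png

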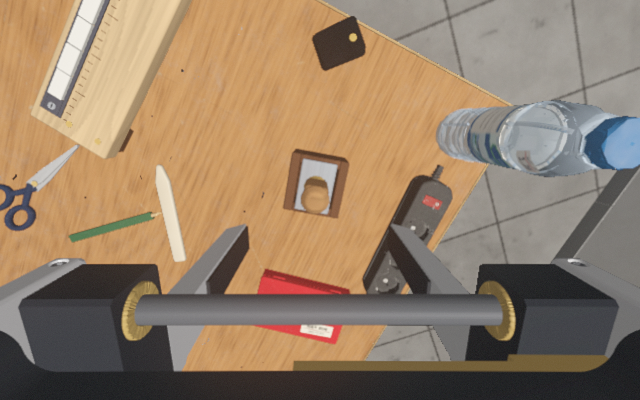

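```bash
python3 - <<'E'
from h import *
import pickle
o=pickle.load(open("o1.pkl","rb"));C=cam("wrist",o)
im=cv2.imread("pics/w1.png");x0,y0=275,135;c=im[y0:230,x0:365]
cv2.imwrite("pics/c1.png",cv2.resize(c,None,fx=6,fy=6,interpolation=cv2.INTER_CUBIC))
b,g,r=[c[:,:,i].astype(int) for i in range(3)]
for n,m,z in (("plate",(b>r)&(b>100),.063),("dark",(r<115)&(r>g)|((b>r)&(b>100)),.058)):
    k,l,st,ce=cv2.connectedComponentsWithStats(m.astype(np.uint8));i=1+st[1:,4].argmax()
    ys,xs=np.where(l==i);P=np.array([onz(C,(x+x0,y+y0),z)[:2] for x,y in zip(xs,ys)],np.float32)
    print(n,st[i],cv2.minAreaRect(P*1000))
print("tri",tri([C,cam("top")],[(315,185),(397.9,211)]))
E
```

```text
plate [ 37  26  25  35 320] ((453.8822937011719, -270.72705078125), (39.185630798339844, 29.31879425048828), 13.589578628540039)
dark [ 37  26  25  35 320] ((453.0619812011719, -271.16192626953125), (39.743038177490234, 29.73578453063965), 13.589649200439453)
tri [ 0.45038674 -0.2668895   0.10979222]
```

View pics/c1.png

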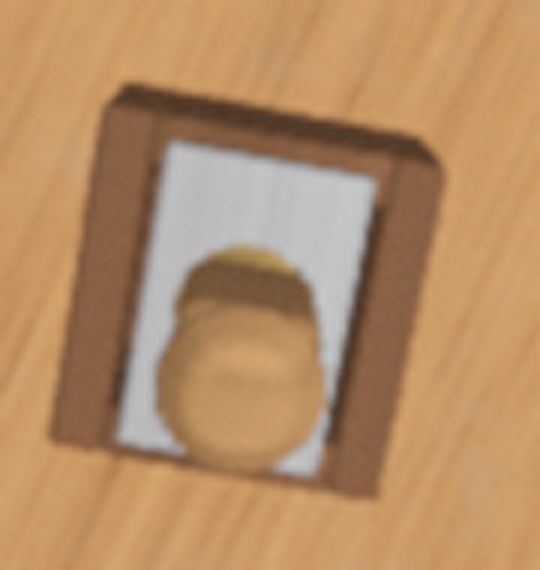

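```bash
python3 - <<'E'
from h import *
import pickle
o=pickle.load(open("o1.pkl","rb"));C=cam("wrist",o)
for n,q,z in (("plate",[(170,140),(378,180),(320,480),(115,442)],.063),("stand",[(112,105),(442,178),(378,497),(52,440)],.058)):
    P=np.array([onz(C,(u/6+274.6,v/6+134.6),z)[:2]*1000 for u,v in q])
    e=np.roll(P,-1,0)-P
    print(n,P.mean(0).round(1),np.linalg.norm(e,axis=1).round(1),np.degrees(np.arctan2(e[:,1],e[:,0])).round(1))
print("knob",onz(C,(242/6+274.6,385/6+134.6),.12))
# board strip from top pic
T=cam("top");f=lambda u,v:onz(T,(u*340/780+160-.3,v*160/367+110-.3),.045)
a,b=f(290,101),f(260,284);print("ends",a,b,np.degrees(np.arctan2(*(b-a)[[1,0]])),np.linalg.norm((b-a)[:2]))
E
```

```text
plate [ 440.3 -268.2] [43.7 66.1 45.  66. ] [ -76.9 -166.   103.    12.9]
stand [ 440.3 -268.3] [70.5 71.4 72.5 73.9] [ -78.4 -165.9  103.6   12.5]
knob [ 0.43976561 -0.26833149  0.12      ]
ends [0.62089449 0.02570492 0.045     ] [0.39929307 0.06485197 0.045     ] 169.98176163070244 0.22503262275881072
```

Call:
{"name": "servo_tool", "arguments": {"plan": [[-0.027, -0.044, 0.1, 0, 0, 0.06, 94], [-0.027, -0.044, 0.4, 0, 0, 0.12, 94], [-0.027, -0.044, 0.7, 0, 0, 0.12, 94], [-0.027, -0.044, 0.9, 0, 0, 0.12, 94], [-0.027, -0.044, 0.9, 0, 0, 0.12, 94], [-0.027, -0.044, 0.9, 0, 0, 0.12, 94]]}}

```text
time: 2.65
tool_pos: [0.4393, -0.2678, 0.1616]
ee_rot: [-3.14, 0.002, 0.229]
wrist_force: [0.3, 0.6, -0.5]
width: 0.0938
finger_force: 0.0
```

```bash
python3 - <<'E'
from h import *
o=robot.get_obs();print(o["tool_pos"],o["ee_rot"])
im=robot.snapshot("wrist");cv2.imwrite("pics/w2.png",im[60:400,140:500,::-1])
P=o["tool_pos"];C=cam("wrist",o);print(proj(C,[[.440,-.268,.133],[.440,-.268,.063],[.440,-.268,.12]]))
for d in robot.find_in("roller","wrist")[:2]: print(d)
E
```

```text
[ 0.43929933 -0.26784428  0.16162844] [-3.13966645e+00  1.70496011e-03  2.29134550e-01]
[[319.84345624 230.25938297]
 [319.57818627 203.71389567]
 [319.7815703  224.0682061 ]]
{'extent': [319.4, 209.1, 44.6, 77.1], 'conf': 0.96}
{'extent': [58.1, 109.6, 111.6, 213.0], 'conf': 0.34}
```

View pics/w2.png

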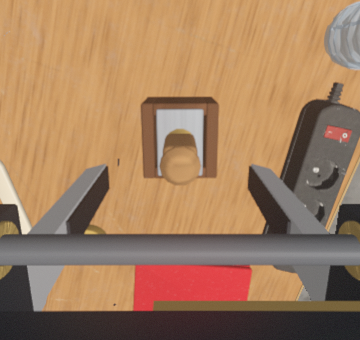

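Call:
{"name": "servo_tool", "arguments": {"plan": [[0, 0, 0.3, 0, 0, 0, 94], [0, 0, 0.55, 0, 0, 0, 94], [0, 0, 0.63, 0, 0, 0, 94], [0, 0, 0.63, 0, 0, 0, 94], [0, 0, 0.63, 0, 0, 0, 94]]}}

```text
time: 3.17
tool_pos: [0.4409, -0.2684, 0.1011]
ee_rot: [3.14, -0.001, 0.23]
wrist_force: [0.1, 0.1, 1.0]
width: 0.094
finger_force: 0.0
```

Call:
{"name": "servo_tool", "arguments": {"plan": [[0, 0, 0, 0, 0, 0, 20], [0, 0, 0, 0, 0, 0, 10], [0, 0, 0, 0, 0, 0, 10], [0, 0, 0, 0, 0, 0, 10], [0, 0, 0, 0, 0, 0, 10], [0, 0, 0, 0, 0, 0, 10], [0, 0, 0, 0, 0, 0, 10], [0, 0, 0, 0, 0, 0, 10], [0, 0, 0, 0, 0, 0, 10], [0, 0, 0, 0, 0, 0, 10]]}}

```text
time: 4.0
tool_pos: [0.4402, -0.2678, 0.0994]
ee_rot: [3.141, 0.0, 0.23]
wrist_force: [0.9, -1.5, 0.9]
width: 0.0308
finger_force: 0.8
```

Call:
{"name": "servo_tool", "arguments": {"plan": [[0, 0, 0, 0, 0, 0, 10], [0, 0, 0, 0, 0, 0, 10], [0, 0, 0, 0, 0, 0, 10], [0, 0, 0, 0, 0, 0, 10]]}}

```text
time: 4.33
tool_pos: [0.4403, -0.268, 0.0995]
ee_rot: [3.141, -0.0, 0.23]
wrist_force: [-0.5, -1.7, -0.6]
width: 0.0282
finger_force: 30.0
```

Call:
{"name": "servo_tool", "arguments": {"plan": [[0, 0, -0.1, 0, 0, 0, 10], [0, 0, -0.3, 0, 0, 0, 10], [0, 0, -0.5, 0, 0, 0, 10], [0, 0, -0.7, 0, 0, 0, 10], [0, 0, -0.9, 0, 0, 0, 10], [0, 0, -1, 0, 0, 0, 10], [0, -0.25, -1, 0, 0, 0, 10], [0, -0.5, -1, 0, 0, 0, 10]]}}

```text
time: 5.0
tool_pos: [0.4287, -0.219, 0.1998]
ee_rot: [-3.141, -0.0, 0.228]
wrist_force: [0.9, 0.7, -3.3]
width: 0.0285
finger_force: 30.0
```

Call:
{"name": "servo_tool", "arguments": {"plan": [[0.1, -0.1, 0, 0, 0, -0.07, 10], [0.2, -0.2, 0, 0, 0, -0.14, 10], [0.3, -0.3, 0, 0, 0, -0.21, 10], [0.4, -0.4, 0, 0, 0, -0.28, 10], [0.5, -0.5, 0, 0, 0, -0.35, 10], [0.6, -0.6, 0, 0, 0, -0.42, 10], [0.7, -0.7, 0, 0, 0, -0.49, 10], [0.8, -0.8, 0, 0, 0, -0.56, 10], [0.9, -0.9, 0, 0, 0, -0.63, 10], [0.97, -1, 0, 0, 0, -0.7, 10], [0.97, -1, 0, 0, 0, -0.742, 10], [0.97, -1, 0, 0, 0, -0.742, 10]]}}

```text
time: 6.0
tool_pos: [0.5, -0.0985, 0.1985]
ee_rot: [-3.139, -0.0, 1.398]
wrist_force: [-0.2, -0.9, -4.1]
width: 0.0285
finger_force: 30.0
```

Call:
{"name": "servo_tool", "arguments": {"plan": [[0, 0, 0, 0, 0, 0, 10], [0, 0, 0, 0, 0, 0, 10], [0, 0, 0, 0, 0, 0, 10]]}}

```text
time: 6.25
tool_pos: [0.5001, -0.0998, 0.1993]
ee_rot: [-3.141, 0.0, 1.394]
wrist_force: [0.4, -0.0, -3.4]
width: 0.0282
finger_force: 30.0
```

```bash
python3 - <<'E'
from h import *
o=robot.get_obs();print(o["tool_pos"],o["ee_rot"],o["wrist_force"])
im=robot.snapshot("wrist");cv2.imwrite("pics/w3full.png",im[:,:,::-1]);cv2.imwrite("pics/w3.png",im[0:270,80:480,::-1].repeat(2,0).repeat(2,1))
import pickle;pickle.dump(o,open("o3.pkl","wb"))
E
```

```text
[ 0.50012764 -0.09980341  0.19927065] [-3.14104321e+00  7.47395285e-06  1.39421845e+00] [ 0.40757984 -0.04656583 -3.44268119]
```

View pics/w3.png

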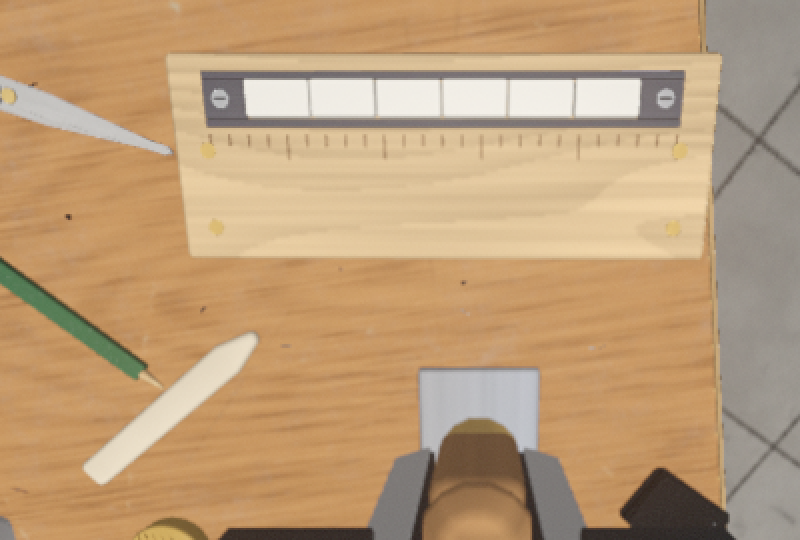

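```bash
python3 - <<'E'
from h import *
import pickle
o=pickle.load(open("o3.pkl","rb"));C=cam("wrist",o)
f=lambda u,v,z:onz(C,(u/2+79.75,v/2-.25),z)
for z in (.038,.043,.048):
    c=[f(u,v,z) for u,v in ((202,71.5),(684,71.5),(681,127),(206,127))]
    a=(c[0]+c[3])/2;b=(c[1]+c[2])/2;d=b-a
    print(z,a.round(4),b.round(4),np.linalg.norm(d)*1e3,np.degrees(np.arctan2(d[1],d[0])))
    e=[f(244,98.5,z+.003),f(641,98.5,z+.003)];print("strip",e[0].round(4),e[1].round(4),np.linalg.norm(e[1]-e[0])*1e3)
# roller plate yaw in tool: near/right visible corners
z=o["tool_pos"][2]-.0915+.055
g=[f(419,369,z),f(539,369,z)];d=g[1]-g[0];print("plate",g,np.linalg.norm(d),np.degrees(np.arctan2(d[1],d[0])))
E
```

```text
0.038 [0.3877 0.0719 0.038 ] [0.6307 0.0283 0.038 ] 246.84304333371946 -10.150744358118976
strip [0.4091 0.0679 0.041 ] [0.6088 0.0321 0.041 ] 202.9027016753918
0.043 [0.3896 0.0703 0.043 ] [0.6289 0.0275 0.043 ] 243.0258330224283 -10.150744358118974
strip [0.4107 0.0664 0.046 ] [0.6073 0.0312 0.046 ] 199.73560423292597
0.048 [0.3916 0.0688 0.048 ] [0.627  0.0266 0.048 ] 239.20862271113694 -10.150744358118976
strip [0.4123 0.0649 0.051 ] [0.6058 0.0303 0.051 ] 196.5685067904601
plate [array([ 0.48568581, -0.0635031 ,  0.16277065]), array([ 0.52779795, -0.07103027,  0.16277065])] 0.04277956155489852 -10.134089252039654
```

Call:
{"name": "servo_tool", "arguments": {"plan": [[0.2, -0.16, 0, 0, 0, 0, 10], [0.4, -0.32, 0, 0, 0, 0, 10], [0.6, -0.48, 0, 0, 0, 0, 10], [0.74, -0.635, 0, 0, 0, 0, 10]]}}

```text
time: 6.63
tool_pos: [0.4501, -0.0145, 0.1995]
ee_rot: [-3.141, -0.001, 1.395]
wrist_force: [0.1, -0.3, -2.6]
width: 0.0282
finger_force: 30.0
```

Call:
{"name": "servo_tool", "arguments": {"plan": [[0.2, -0.16, 0, 0, 0, 0, 10], [0.4, -0.32, 0, 0, 0, 0, 10], [0.6, -0.48, 0, 0, 0, 0, 10], [0.74, -0.635, 0.1, 0, 0, 0, 10], [0.74, -0.635, 0.3, 0, 0, 0, 10], [0.74, -0.635, 0.4, 0, 0, 0, 10], [0.74, -0.635, 0.4, 0, 0, 0, 10], [0.74, -0.635, 0.4, 0, 0, 0, 10]]}}

```text
time: 7.3
tool_pos: [0.4009, 0.0678, 0.159]
ee_rot: [-3.14, 0.001, 1.395]
wrist_force: [-0.2, 0.9, -3.2]
width: 0.0284
finger_force: 30.0
```

```bash
python3 - <<'E'
from h import *
o=robot.get_obs();print(o["tool_pos"],o["ee_rot"],o["wrist_force"],o["wrist_torque"])
C=cam("wrist",o);im=robot.snapshot("wrist");cv2.imwrite("pics/w4.png",im[:,:,::-1])
M=np.array([.5093,.0485,.0445]);d=np.array([.9843,-.1762,0])
print(proj(C,[M-.121*d,M+.121*d,M]))
S=cam("side");im=robot.snapshot("side");cv2.imwrite("pics/s4.png",im[:,:,::-1])
a=im[:,:,::-1][120:270,230:430];cv2.imwrite("pics/s4c.png",cv2.resize(a,None,fx=4,fy=4,interpolation=cv2.INTER_CUBIC))
E
```

```text
[0.40087375 0.06784564 0.15903337] [-3.14022688e+00  5.00689429e-04  1.39471921e+00] [-0.23957158  0.87490807 -3.15458486] [-0.01468324 -0.06546059 -0.03479515]
[[307.58181101 200.76921121]
 [549.09443696 201.03068203]
 [427.78093837 200.89698431]]
```

View pics/w4.png

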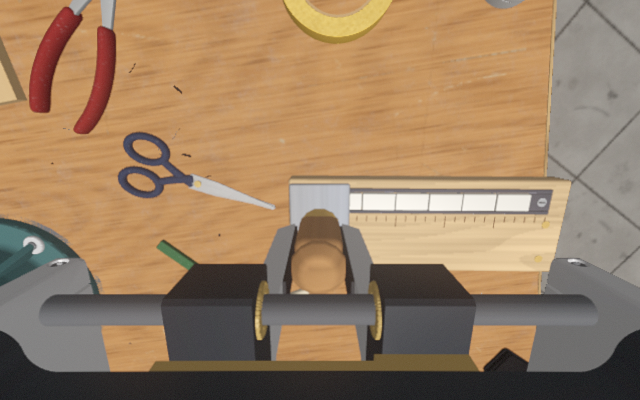

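Call:
{"name": "servo_tool", "arguments": {"plan": [[0, 0, 0.07, 0, 0, 0, 10], [0, 0, 0.13, 0, 0, 0, 10], [0, 0, 0.14, 0, 0, 0, 10], [0, 0, 0.14, 0, 0, 0, 10], [0, 0, 0.14, 0, 0, 0, 10]]}}

```text
time: 7.82
tool_pos: [0.4011, 0.0682, 0.1453]
ee_rot: [-3.141, 0.0, 1.396]
wrist_force: [0.1, 0.3, -2.8]
width: 0.0283
finger_force: 30.0
```

Call:
{"name": "servo_tool", "arguments": {"plan": [[0, 0, 0.01, 0, 0, 0, 10], [0, 0, 0.02, 0, 0, 0, 10], [0, 0, 0.02, 0, 0, 0, 10]]}}

```text
time: 8.07
tool_pos: [0.4011, 0.0683, 0.1434]
ee_rot: [3.142, 0.0, 1.396]
wrist_force: [0.1, -0.6, -3.4]
width: 0.0282
finger_force: 30.0
```

Call:
{"name": "servo_tool", "arguments": {"plan": [[0, 0, 0.01, 0, 0, 0, 10], [0, 0, 0.01, 0, 0, 0, 10], [0, 0, 0.01, 0, 0, 0, 10]]}}

```text
time: 8.32
tool_pos: [0.4011, 0.0683, 0.1424]
ee_rot: [-3.142, 0.0, 1.396]
wrist_force: [-0.7, -0.4, -3.4]
width: 0.0281
finger_force: 30.0
```

Call:
{"name": "servo_tool", "arguments": {"plan": [[0, 0, 0.01, 0, 0, 0, 10], [0, 0, 0.01, 0, 0, 0, 10], [0, 0, 0.01, 0, 0, 0, 10]]}}

```text
time: 8.57
tool_pos: [0.4011, 0.0683, 0.1414]
ee_rot: [-3.141, 0.0, 1.396]
wrist_force: [-0.1, -0.3, -3.5]
width: 0.0284
finger_force: 30.0
```

Call:
{"name": "servo_tool", "arguments": {"plan": [[0, 0, 0.01, 0, 0, 0, 10], [0, 0, 0.01, 0, 0, 0, 10], [0, 0, 0.01, 0, 0, 0, 10]]}}

```text
time: 8.82
tool_pos: [0.401, 0.0683, 0.1404]
ee_rot: [-3.141, 0.0, 1.396]
wrist_force: [0.8, -0.2, -3.0]
width: 0.028
finger_force: 30.0
```

Call:
{"name": "servo_tool", "arguments": {"plan": [[0, 0, 0.01, 0, 0, 0, 10], [0, 0, 0.01, 0, 0, 0, 10], [0, 0, 0.01, 0, 0, 0, 10]]}}

```text
time: 9.07
tool_pos: [0.4011, 0.0683, 0.1394]
ee_rot: [-3.141, 0.0, 1.396]
wrist_force: [0.3, 1.0, -3.5]
width: 0.0279
finger_force: 30.0
```

Call:
{"name": "servo_tool", "arguments": {"plan": [[0, 0, 0.01, 0, 0, 0, 10], [0, 0, 0.01, 0, 0, 0, 10], [0, 0, 0.01, 0, 0, 0, 10]]}}

```text
time: 9.32
tool_pos: [0.4011, 0.0683, 0.1384]
ee_rot: [-3.141, 0.0, 1.396]
wrist_force: [0.6, -0.3, -3.5]
width: 0.0282
finger_force: 30.0
```

Wheel bottom ≈ 0.047; continuing.

Call:
{"name": "servo_tool", "arguments": {"plan": [[0, 0, 0.01, 0, 0, 0, 10], [0, 0, 0.01, 0, 0, 0, 10], [0, 0, 0.01, 0, 0, 0, 10]]}}

```text
time: 9.57
tool_pos: [0.4011, 0.0683, 0.1374]
ee_rot: [-3.141, 0.0, 1.396]
wrist_force: [0.2, -0.5, -3.5]
width: 0.0283
finger_force: 30.0
```

Call:
{"name": "servo_tool", "arguments": {"plan": [[0, 0, 0.01, 0, 0, 0, 10], [0, 0, 0.01, 0, 0, 0, 10], [0, 0, 0.01, 0, 0, 0, 10]]}}

```text
time: 9.82
tool_pos: [0.401, 0.0684, 0.1366]
ee_rot: [-3.141, -0.0, 1.396]
wrist_force: [-2.2, 0.3, -1.5]
width: 0.028
finger_force: 30.0
```

Call:
{"name": "servo_tool", "arguments": {"plan": [[0, 0, 0.005, 0, 0, 0, 10], [0, 0, 0.005, 0, 0, 0, 10], [0, 0, 0.005, 0, 0, 0, 10]]}}

```text
time: 10.07
tool_pos: [0.401, 0.0684, 0.1362]
ee_rot: [-3.141, -0.0, 1.396]
wrist_force: [-2.4, 0.4, -0.1]
width: 0.0283
finger_force: 30.0
```

Call:
{"name": "servo_tool", "arguments": {"plan": [[0, 0, 0.005, 0, 0, 0, 10], [0, 0, 0.005, 0, 0, 0, 10], [0, 0, 0.005, 0, 0, 0, 10]]}}

```text
time: 10.32
tool_pos: [0.4012, 0.0683, 0.136]
ee_rot: [3.141, -0.0, 1.396]
wrist_force: [-3.2, 0.6, 3.5]
width: 0.028
finger_force: 30.0
```

Call:
{"name": "servo_tool", "arguments": {"plan": [[0, 0, -0.01, 0, 0, 0, 10], [0, -0.05, -0.01, 0, 0, 0, 10], [0, -0.05, 0, 0, 0, 0, 10], [0, -0.05, 0, 0, 0, 0, 10], [0, -0.05, 0, 0, 0, 0, 10]]}}

```text
time: 10.73
tool_pos: [0.3968, 0.0691, 0.1359]
ee_rot: [3.14, -0.0, 1.396]
wrist_force: [-0.2, -0.9, 2.0]
width: 0.0285
finger_force: 30.0
```

Call:
{"name": "servo_tool", "arguments": {"plan": [[0, 0, 0.005, 0, 0, 0, 10], [0, 0, 0.005, 0, 0, 0, 10], [0, 0, 0.005, 0, 0, 0, 10]]}}

```text
time: 10.98
tool_pos: [0.397, 0.0691, 0.1358]
ee_rot: [3.139, -0.0, 1.396]
wrist_force: [-0.2, -1.5, 5.6]
width: 0.0285
finger_force: 30.0
```

Call:
{"name": "servo_tool", "arguments": {"plan": [[0, 0, 0.005, 0, 0, 0, 10], [0, 0, 0.005, 0, 0, 0, 10], [0, 0, 0.005, 0, 0, 0, 10]]}}

```text
time: 11.23
tool_pos: [0.3972, 0.0691, 0.1358]
ee_rot: [3.139, -0.0, 1.396]
wrist_force: [-0.6, -0.3, 8.0]
width: 0.0282
finger_force: 30.0
```

Call:
{"name": "servo_tool", "arguments": {"plan": [[0, 0, 0.004, 0, 0, 0, 10], [0, 0.03, 0.004, 0, 0, 0, 10], [0, 0.06, 0.004, 0, 0, 0, 10], [0, 0.08, 0.004, 0, 0, 0, 10], [0, 0.1, 0.004, 0, 0, 0, 10], [0, 0.1, 0.004, 0, 0, 0, 10]]}}

```text
time: 11.73
tool_pos: [0.407, 0.0675, 0.1359]
ee_rot: [3.139, -0.001, 1.396]
wrist_force: [-1.3, 0.2, 9.8]
width: 0.0284
finger_force: 30.0
```

Call:
{"name": "servo_tool", "arguments": {"plan": [[0, 0.02, 0, 0, 0, 0, 10], [0, 0.05, 0, 0, 0, 0, 10], [0, 0.08, 0, 0, 0, 0, 10], [0, 0.1, 0, 0, 0, 0, 10], [0, 0.1, 0, 0, 0, 0, 10]]}}

```text
time: 12.15
tool_pos: [0.4176, 0.0656, 0.136]
ee_rot: [3.137, -0.001, 1.396]
wrist_force: [-0.4, 0.0, 8.9]
width: 0.0282
finger_force: 30.0
```

Call:
{"name": "servo_tool", "arguments": {"plan": [[0, 0.02, 0.002, 0, 0, 0, 10], [0, 0.05, 0.002, 0, 0, 0, 10], [0, 0.08, 0.002, 0, 0, 0, 10], [0, 0.1, 0.002, 0, 0, 0, 10], [0, 0.1, 0.002, 0, 0, 0, 10]]}}

```text
time: 12.57
tool_pos: [0.4277, 0.0638, 0.1361]
ee_rot: [3.137, -0.001, 1.396]
wrist_force: [0.4, -1.4, 9.6]
width: 0.0282
finger_force: 30.0
```

Call:
{"name": "servo_tool", "arguments": {"plan": [[0, 0.02, 0, 0, 0, 0, 10], [0, 0.05, 0, 0, 0, 0, 10], [0, 0.08, 0, 0, 0, 0, 10], [0, 0.1, 0, 0, 0, 0, 10], [0, 0.1, 0, 0, 0, 0, 10]]}}

```text
time: 12.98
tool_pos: [0.4355, 0.0626, 0.1361]
ee_rot: [-3.141, -0.001, 1.396]
wrist_force: [-5.6, 1.3, 13.5]
width: 0.0282
finger_force: 30.0
```

Call:
{"name": "servo_tool", "arguments": {"plan": [[0, 0.02, -0.001, 0, 0, 0, 10], [0, 0.04, -0.001, 0, 0, 0, 10], [0, 0.06, -0.001, 0, 0, 0, 10], [0, 0.08, -0.001, 0, 0, 0, 10], [0, 0.08, -0.001, 0, 0, 0, 10]]}}

```text
time: 13.4
tool_pos: [0.4452, 0.0608, 0.1363]
ee_rot: [3.137, -0.001, 1.396]
wrist_force: [0.1, -0.7, 9.9]
width: 0.0282
finger_force: 30.0
```

Call:
{"name": "servo_tool", "arguments": {"plan": [[0, 0.02, 0, 0, 0, 0, 10], [0, 0.05, 0, 0, 0, 0, 10], [0, 0.08, 0, 0, 0, 0, 10], [0, 0.1, 0, 0, 0, 0, 10], [0, 0.1, 0, 0, 0, 0, 10]]}}

```text
time: 13.82
tool_pos: [0.4554, 0.059, 0.1365]
ee_rot: [3.136, -0.001, 1.396]
wrist_force: [-0.2, -0.1, 10.2]
width: 0.0281
finger_force: 30.0
```

Call:
{"name": "servo_tool", "arguments": {"plan": [[0, 0.02, 0, 0, 0, 0, 10], [0, 0.05, 0, 0, 0, 0, 10], [0, 0.08, 0, 0, 0, 0, 10], [0, 0.1, 0, 0, 0, 0, 10], [0, 0.1, 0, 0, 0, 0, 10]]}}

```text
time: 14.23
tool_pos: [0.465, 0.0573, 0.1366]
ee_rot: [3.137, -0.001, 1.396]
wrist_force: [-0.1, -0.1, 10.6]
width: 0.0282
finger_force: 30.0
```

Call:
{"name": "servo_tool", "arguments": {"plan": [[0, 0.02, -0.002, 0, 0, 0, 10], [0, 0.05, -0.002, 0, 0, 0, 10], [0, 0.08, -0.002, 0, 0, 0, 10], [0, 0.1, -0.002, 0, 0, 0, 10], [0, 0.1, -0.002, 0, 0, 0, 10]]}}

```text
time: 14.65
tool_pos: [0.4746, 0.0556, 0.1368]
ee_rot: [3.137, -0.001, 1.396]
wrist_force: [-1.0, 0.6, 11.2]
width: 0.0282
finger_force: 30.0
```

Call:
{"name": "servo_tool", "arguments": {"plan": [[0, 0.02, 0, 0, 0, 0, 10], [0, 0.05, 0, 0, 0, 0, 10], [0, 0.08, 0, 0, 0, 0, 10], [0, 0.1, 0, 0, 0, 0, 10], [0, 0.1, 0, 0, 0, 0, 10]]}}

```text
time: 15.07
tool_pos: [0.485, 0.0538, 0.1369]
ee_rot: [3.136, -0.001, 1.396]
wrist_force: [0.6, 0.1, 10.5]
width: 0.0285
finger_force: 30.0
```

Call:
{"name": "servo_tool", "arguments": {"plan": [[0, 0.02, -0.001, 0, 0, 0, 10], [0, 0.05, -0.001, 0, 0, 0, 10], [0, 0.08, -0.001, 0, 0, 0, 10], [0, 0.1, -0.001, 0, 0, 0, 10], [0, 0.1, -0.001, 0, 0, 0, 10]]}}

```text
time: 15.48
tool_pos: [0.4949, 0.052, 0.137]
ee_rot: [3.136, -0.001, 1.396]
wrist_force: [-1.3, 0.0, 10.3]
width: 0.0281
finger_force: 30.0
```

Call:
{"name": "servo_tool", "arguments": {"plan": [[0, 0.02, -0.001, 0, 0, 0, 10], [0, 0.05, -0.001, 0, 0, 0, 10], [0, 0.08, -0.001, 0, 0, 0, 10], [0, 0.1, -0.001, 0, 0, 0, 10], [0, 0.1, -0.001, 0, 0, 0, 10]]}}

```text
time: 15.9
tool_pos: [0.5038, 0.0505, 0.1371]
ee_rot: [3.138, -0.001, 1.396]
wrist_force: [-1.3, 1.2, 11.3]
width: 0.0284
finger_force: 30.0
```

Call:
{"name": "servo_tool", "arguments": {"plan": [[0, 0.02, -0.001, 0, 0, 0, 10], [0, 0.05, -0.001, 0, 0, 0, 10], [0, 0.08, -0.001, 0, 0, 0, 10], [0, 0.1, -0.001, 0, 0, 0, 10], [0, 0.1, -0.001, 0, 0, 0, 10]]}}

```text
time: 16.32
tool_pos: [0.5145, 0.0485, 0.1373]
ee_rot: [3.136, -0.001, 1.396]
wrist_force: [-0.7, -1.2, 10.5]
width: 0.0278
finger_force: 30.0
```

Call:
{"name": "servo_tool", "arguments": {"plan": [[0, 0.02, -0.001, 0, 0, 0, 10], [0, 0.05, -0.001, 0, 0, 0, 10], [0, 0.08, -0.001, 0, 0, 0, 10], [0, 0.1, -0.001, 0, 0, 0, 10], [0, 0.1, -0.001, 0, 0, 0, 10]]}}

```text
time: 16.73
tool_pos: [0.5244, 0.0468, 0.1375]
ee_rot: [3.136, -0.001, 1.396]
wrist_force: [-0.6, -0.2, 11.0]
width: 0.0286
finger_force: 30.0
```

Call:
{"name": "servo_tool", "arguments": {"plan": [[0, 0.02, -0.001, 0, 0, 0, 10], [0, 0.05, -0.001, 0, 0, 0, 10], [0, 0.08, -0.001, 0, 0, 0, 10], [0, 0.1, -0.001, 0, 0, 0, 10], [0, 0.1, -0.001, 0, 0, 0, 10]]}}

```text
time: 17.15
tool_pos: [0.5328, 0.0454, 0.1376]
ee_rot: [3.139, -0.001, 1.396]
wrist_force: [-3.9, 1.9, 13.2]
width: 0.0286
finger_force: 30.0
```

Call:
{"name": "servo_tool", "arguments": {"plan": [[0, 0.02, -0.002, 0, 0, 0, 10], [0, 0.05, -0.002, 0, 0, 0, 10], [0, 0.08, -0.002, 0, 0, 0, 10], [0, 0.1, -0.002, 0, 0, 0, 10], [0, 0.1, -0.002, 0, 0, 0, 10]]}}

```text
time: 17.57
tool_pos: [0.544, 0.0434, 0.1378]
ee_rot: [3.136, -0.001, 1.396]
wrist_force: [-0.6, -0.2, 10.7]
width: 0.0284
finger_force: 30.0
```

Call:
{"name": "servo_tool", "arguments": {"plan": [[0, 0.02, -0.001, 0, 0, 0, 10], [0, 0.05, -0.001, 0, 0, 0, 10], [0, 0.08, -0.001, 0, 0, 0, 10], [0, 0.1, -0.001, 0, 0, 0, 10], [0, 0.1, -0.001, 0, 0, 0, 10]]}}

```text
time: 17.98
tool_pos: [0.554, 0.0416, 0.138]
ee_rot: [3.135, -0.001, 1.396]
wrist_force: [-0.7, 0.8, 10.4]
width: 0.0276
finger_force: 30.0
```

Call:
{"name": "servo_tool", "arguments": {"plan": [[0, 0.02, -0.001, 0, 0, 0, 10], [0, 0.05, -0.001, 0, 0, 0, 10], [0, 0.08, -0.001, 0, 0, 0, 10], [0, 0.1, -0.001, 0, 0, 0, 10], [0, 0.1, -0.001, 0, 0, 0, 10]]}}

```text
time: 18.4
tool_pos: [0.5631, 0.04, 0.1381]
ee_rot: [3.137, -0.001, 1.396]
wrist_force: [-2.4, 0.3, 12.2]
width: 0.0282
finger_force: 30.0
```

Call:
{"name": "servo_tool", "arguments": {"plan": [[0, 0.02, -0.001, 0, 0, 0, 10], [0, 0.05, -0.001, 0, 0, 0, 10], [0, 0.08, -0.001, 0, 0, 0, 10], [0, 0.1, -0.001, 0, 0, 0, 10], [0, 0.1, -0.001, 0, 0, 0, 10]]}}

```text
time: 18.82
tool_pos: [0.5734, 0.0382, 0.1383]
ee_rot: [3.136, -0.001, 1.396]
wrist_force: [-2.3, -0.4, 11.2]
width: 0.0283
finger_force: 30.0
```

Continue to the far end piece (target x ≈ 0.616).

Call:
{"name": "servo_tool", "arguments": {"plan": [[0, 0.02, -0.002, 0, 0, 0, 10], [0, 0.05, -0.002, 0, 0, 0, 10], [0, 0.08, -0.002, 0, 0, 0, 10], [0, 0.1, -0.002, 0, 0, 0, 10], [0, 0.1, -0.002, 0, 0, 0, 10]]}}

```text
time: 19.23
tool_pos: [0.5834, 0.0364, 0.1384]
ee_rot: [3.136, -0.001, 1.396]
wrist_force: [-0.6, -0.5, 10.5]
width: 0.0279
finger_force: 30.0
```

Call:
{"name": "servo_tool", "arguments": {"plan": [[0, 0.02, -0.001, 0, 0, 0, 10], [0, 0.05, -0.001, 0, 0, 0, 10], [0, 0.08, -0.001, 0, 0, 0, 10], [0, 0.1, -0.001, 0, 0, 0, 10], [0, 0.1, -0.001, 0, 0, 0, 10]]}}

```text
time: 19.65
tool_pos: [0.5933, 0.0346, 0.1386]
ee_rot: [3.135, -0.001, 1.396]
wrist_force: [-0.1, -0.2, 9.7]
width: 0.0282
finger_force: 30.0
```

Call:
{"name": "servo_tool", "arguments": {"plan": [[0, 0.02, -0.001, 0, 0, 0, 10], [0, 0.05, -0.001, 0, 0, 0, 10], [0, 0.08, -0.001, 0, 0, 0, 10], [0, 0.1, -0.001, 0, 0, 0, 10], [0, 0.1, -0.001, 0, 0, 0, 10]]}}

```text
time: 20.07
tool_pos: [0.6031, 0.0329, 0.1387]
ee_rot: [3.135, -0.001, 1.396]
wrist_force: [-0.7, 0.6, 10.6]
width: 0.0282
finger_force: 30.0
```

Call:
{"name": "servo_tool", "arguments": {"plan": [[0, 0.02, -0.001, 0, 0, 0, 10], [0, 0.05, -0.001, 0, 0, 0, 10], [0, 0.08, -0.001, 0, 0, 0, 10], [0, 0.11, -0.001, 0, 0, 0, 10], [0, 0.11, -0.001, 0, 0, 0, 10]]}}

```text
time: 20.48
tool_pos: [0.6141, 0.031, 0.139]
ee_rot: [3.135, -0.001, 1.396]
wrist_force: [0.4, 0.3, 10.4]
width: 0.0282
finger_force: 30.0
```

Call:
{"name": "servo_tool", "arguments": {"plan": [[0, 0, -0.05, 0, 0, 0, 10], [0, 0, -0.2, 0, 0, 0, 10], [0, 0, -0.4, 0, 0, 0, 10], [0, 0, -0.6, 0, 0, 0, 10], [0, 0, -0.7, 0, 0, 0, 10], [0, 0, -0.7, 0, 0, 0, 10]]}}

```text
time: 20.98
tool_pos: [0.6126, 0.0311, 0.2071]
ee_rot: [3.139, -0.0, 1.396]
wrist_force: [-0.3, 0.0, -3.4]
width: 0.0284
finger_force: 30.0
```

Call:
{"name": "servo_tool", "arguments": {"plan": [[-0.3, -0.1, 0, 0, 0, 0, 10], [-0.6, -0.2, 0, 0, 0, 0, 10], [-0.9, -0.3, 0, 0, 0, 0, 10], [-1, -0.4, 0, 0, 0, 0, 10]]}}

```text
time: 21.32
tool_pos: [0.5528, -0.0638, 0.2027]
ee_rot: [-3.137, 0.003, 1.393]
wrist_force: [-0.1, -1.1, -3.5]
width: 0.0284
finger_force: 30.0
```

Call:
{"name": "servo_tool", "arguments": {"plan": [[-0.3, -0.1, 0, 0, 0, 0.05, 10], [-0.6, -0.2, 0, 0, 0, 0.12, 10], [-0.9, -0.3, 0, 0, 0, 0.19, 10], [-1, -0.4, 0, 0, 0, 0.26, 10], [-1, -0.4, 0, 0, 0, 0.33, 10], [-1, -0.4, 0, 0, 0, 0.4, 10], [-1, -0.4, 0, 0, 0, 0.47, 10], [-1, -0.4, 0, 0, 0, 0.54, 10], [-1, -0.4, 0, 0, 0, 0.61, 10], [-1, -0.4, 0, 0, 0, 0.68, 10], [-1, -0.4, 0, 0, 0, 0.742, 10], [-1, -0.4, 0, 0, 0, 0.742, 10]]}}

```text
time: 22.32
tool_pos: [0.4972, -0.1516, 0.2031]
ee_rot: [-3.139, 0.004, 0.229]
wrist_force: [-0.5, -0.5, -3.7]
width: 0.0285
finger_force: 30.0
```

Call:
{"name": "servo_tool", "arguments": {"plan": [[0, 0, 0, 0, 0, 0, 10], [0, 0, 0, 0, 0, 0, 10], [0, 0, 0, 0, 0, 0, 10]]}}

```text
time: 22.57
tool_pos: [0.498, -0.1519, 0.2049]
ee_rot: [-3.141, 0.001, 0.232]
wrist_force: [0.6, 0.7, -3.2]
width: 0.0281
finger_force: 30.0
```

```bash
python3 - <<'E'
from h import *
o=robot.get_obs();print(o["tool_pos"],o["ee_rot"],o["wrist_force"])
R=Ro.from_euler("xyz",o["ee_rot"]).as_matrix();print((R.T@(np.array([.4403,-.268,.1995])-o["tool_pos"])).round(4))
E
```

```text
[ 0.49797734 -0.15185369  0.20491992] [-3.14090445e+00  1.02143662e-03  2.31690513e-01] [ 0.64088826  0.74793145 -3.22290884]
[-0.0828  0.0998  0.0054]
```

Call:
{"name": "servo_tool", "arguments": {"plan": [[-0.25, 0.3, 0.05, 0, 0, 0, 10], [-0.5, 0.6, 0.05, 0, 0, 0, 10], [-0.75, 0.9, 0.05, 0, 0, 0, 10], [-0.828, 0.998, 0.05, 0, 0, 0, 10], [-0.828, 0.998, 0.05, 0, 0, 0, 10], [-0.828, 0.998, 0.05, 0, 0, 0, 10], [-0.828, 0.998, 0.05, 0, 0, 0, 10], [-0.828, 0.998, 0.05, 0, 0, 0, 10]]}}

```text
time: 23.23
tool_pos: [0.441, -0.267, 0.2007]
ee_rot: [-3.141, -0.0, 0.232]
wrist_force: [0.1, -0.7, -3.4]
width: 0.0281
finger_force: 30.0
```

```bash
python3 - <<'E'
from h import *
o=robot.get_obs();print(o["tool_pos"],o["ee_rot"])
R=Ro.from_euler("xyz",o["ee_rot"]).as_matrix();print((R.T@(np.array([.4403,-.268,.1995])-o["tool_pos"])).round(4))
im=robot.snapshot("wrist")[:,:,::-1]; old=cv2.imread("pics/w3full.png")
m=np.hstack([old[150:300,230:420],im[150:300,230:420]]);cv2.imwrite("pics/cmp.png",cv2.resize(m,None,fx=2,fy=2))
im=robot.snapshot("top")[:,:,::-1];cv2.imwrite("pics/top9.png",im)
E
```

```text
[ 0.44099285 -0.26696142  0.20071164] [-3.14123596e+00 -3.81223119e-04  2.32226534e-01]
[-0.0009  0.0009  0.0012]
```

View pics/cmp.png

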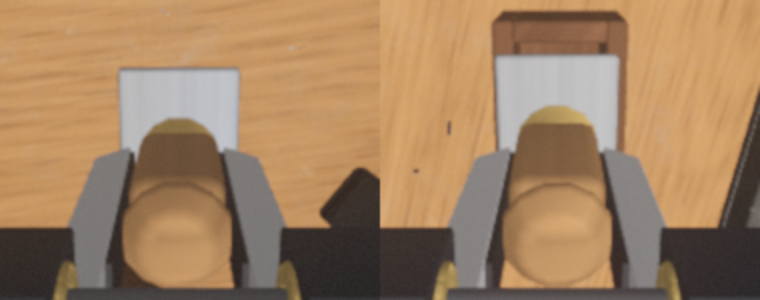

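```bash
python3 - <<'E'
from h import *
from scipy.optimize import least_squares
def prof(l):  # subpixel crossing of half level
    l=l.astype(float);h=(l[:3].mean()+l[-3:].mean())/2;s=np.sign(l-h);i=np.where(s[:-1]*s[1:]<0)[0][0];return i+(h-l[i])/(l[i+1]-l[i])
new=robot.snapshot("wrist")[:,:,::-1];cv2.imwrite("pics/w9.png",new)
p=robot.camera_params("wrist");K=p["camera_matrix"];T=np.linalg.inv(p["tool_from_camera"])
def model(th,s,dx,P):  # roller pts (roller frame rel to grasp pt): tool x = fwd, z down
    c,n=np.cos(th),np.sin(th);Q=[]
    for a,b,h in P:   # a fwd, b side, h height above wheel bottom
        d=.093-h+s; Q.append([dx+a*c+d*n,b,-.002+d*c-a*n])
    Q=np.array(Q);q=(T[:3,:3]@Q.T).T+T[:3,3];return q[:,:2]/q[:,2:]*K[0,0]+K[:2,2]
for n in ("w3full","w4","w9"):
    im=cv2.imread(f"pics/{n}.png")[:,:,0].astype(int)
    top=[];
    for u in range(305,336,6): top.append(170+prof(im[170:192,u]) if n!="w9" else 168+prof(im[168:188,u]))
    r=int(np.median(top))+8
    L=np.median([280+prof(im[r+k,280:298]) for k in range(8)]);Rr=np.median([340+prof(im[r+k,340:358]) for k in range(8)])
    t=np.median(top);print(n,t,L,Rr,Rr-L)
    # side-edge width taken 12px below front edge -> match at a=.033 and use model interpolation
    def f(v):
        th,s=v;q=model(th,s,0,[(.033,.022,.055),(.033,-.022,.055),(.015,.022,.055),(.015,-.022,.055)])
        w0=abs(q[0,0]-q[1,0]);w1=abs(q[2,0]-q[3,0]);fr=(r+3.5-q[0,1])/(q[2,1]-q[0,1])
        return [q[0,1]-t,w0+(w1-w0)*fr-(Rr-L)]
    sol=least_squares(f,[0,0],x_scale=[.01,.001]);print("tilt,slide",sol.x,sol.cost)
E
```

```text
w3full 184.556240063593 289.3003556910569 348.9070785070785 59.6067228160216
tilt,slide [-0.03946929  0.0043907 ] 3.4110762060314507e-22Traceback (most recent call last):
  File "<stdin>", line 17, in <module>
  File "<stdin>", line 4, in prof
IndexError: index 0 is out of bounds for axis 0 with size 0
```

```bash
cat > tilt.py <<'E'
from h import *
from scipy.optimize import least_squares
p=robot.camera_params("wrist");K=p["camera_matrix"];T=np.linalg.inv(p["tool_from_camera"])
def model(th,s,P):
    c,n=np.cos(th),np.sin(th);Q=np.array([[a*c+(.093-h+s)*n,b,-.002+(.093-h+s)*c-a*n] for a,b,h in P])
    q=(T[:3,:3]@Q.T).T+T[:3,3];return q[:,:2]/q[:,2:]*K[0,0]+K[:2,2]
def edge(l,sg):
    d=sg*np.diff(cv2.GaussianBlur(l.astype(np.float32).reshape(1,-1),(5,1),1)[0]);i=int(np.clip(d.argmax(),1,len(d)-2))
    a,b,c=d[i-1:i+2];return i+.5+.5*(a-c)/(a-2*b+c+1e-9)
def tilt(n):
    im=cv2.imread(f"pics/{n}.png")[:,:,0]
    t=np.median([168+edge(im[168:194,u],1) for u in range(308,332,4)]);r=int(t)+6
    L=np.median([276+edge(im[r+k,276:300],1) for k in range(8)]);R=np.median([338+edge(im[r+k,338:362],-1) for k in range(8)])
    def f(v):
        q=model(*v,[(.033,.022,.055),(.033,-.022,.055),(.015,.022,.055),(.015,-.022,.055)])
        w0=abs(q[0,0]-q[1,0]);w1=abs(q[2,0]-q[3,0]);fr=(r+3.5-q[0,1])/(q[2,1]-q[0,1]);return [q[0,1]-t,w0+(w1-w0)*fr-(R-L)]
    print(n,round(t,2),round(L,2),round(R,2),"tilt,slide",least_squares(f,[0,0],x_scale=[.01,.001]).x.round(4))
E
python3 -c "
from tilt import *
for n in ('w3full','w4','w9'): tilt(n)"
```

```text
w3full 184.55 289.27 349.01 tilt,slide [-0.0389  0.0043]
w4 184.77 289.34 348.94 tilt,slide [-0.0446  0.0046]
w9 177.08 287.59 348.87 tilt,slide [0.1171 0.0047]
```

```bash
python3 -c "
from tilt import *
from scipy.optimize import brentq
for t in (184.55,184.77,177.08): print(brentq(lambda th: model(th,.0045,[(.033,0,.055)])[0,1]-t,-.3,.4))
# knob centre rows
for th in (-.04,.117): print(model(th,.0045,[(0,0,.125),(0,0,.12)]))
"
```

```text
-0.03953723189306136
-0.04394250374451912
0.11960986223665512
[[319.75605489 270.00634732]
 [319.7066924  265.70899068]]
[[319.74701457 277.3270525 ]
 [319.69985312 271.54474843]]
```

```bash
python3 -c "
from tilt import *
def m(th,s,dx,P):
    c,n=np.cos(th),np.sin(th);Q=np.array([[dx+a*c+(.093-h+s)*n,b,-.002+(.093-h+s)*c-a*n] for a,b,h in P])
    q=(T[:3,:3]@Q.T).T+T[:3,3];return q[:,:2]/q[:,2:]*K[0,0]+K[:2,2]
P=[(.033,0,.055),(.0155,0,.118),(.027,.022,.055),(.027,-.022,.055)]
# knob shift between pictures by template match
a=cv2.imread('pics/w3full.png');b=cv2.imread('pics/w9.png')
t=a[238:285,288:352];r=cv2.matchTemplate(b[228:296,280:360],t,cv2.TM_CCOEFF_NORMED);_,v,_,l=cv2.minMaxLoc(r);kd=l[1]-10;print('knob',l[0]-8,kd,v)
q0=m(0,0,0,P)
f=lambda v:(lambda q:[q[0,1]-q0[0,1]+7.5,q[1,1]-q0[1,1]-kd,((q[2,0]-q[3,0])-(q0[2,0]-q0[3,0]))*np.sign(q0[2,0]-q0[3,0])-1.54])(m(*v,P))
print(least_squares(f,[0,0,0],x_scale=[.01,.001,.001]).x)
f2=lambda v:f([v[0],0,v[1]])[:2]
print(least_squares(f2,[0,0],x_scale=[.01,.001]).x)
"
```

```text
knob 0 -1 0.9479346871376038
[ 0.07167972 -0.00151321  0.00358094]
[0.07783938 0.00302432]
```

Call:
{"name": "servo_tool", "arguments": {"plan": [[-0.02, 0.01, 0, 0, -0.02, 0, 10], [-0.042, 0.01, 0.1, 0, -0.048, 0, 10], [-0.042, 0.01, 0.2, 0, -0.048, 0, 10], [-0.042, 0.01, 0.25, 0, -0.048, 0, 10], [-0.042, 0.01, 0.25, 0, -0.048, 0, 10], [-0.042, 0.01, 0.25, 0, -0.048, 0, 10], [-0.042, 0.01, 0.25, 0, -0.048, 0, 10]]}}

```text
time: 23.97
tool_pos: [0.4366, -0.2701, 0.176]
ee_rot: [3.141, 0.075, 0.23]
wrist_force: [-0.7, -0.3, -3.2]
width: 0.0284
finger_force: 30.0
```

```bash
python3 - <<'E'
from h import *
o=robot.get_obs();print(o["tool_pos"],o["ee_rot"])
w=robot.snapshot("wrist")[:,:,::-1];cv2.imwrite("pics/w10.png",w)
s=robot.snapshot("side")[:,:,::-1];cv2.imwrite("pics/s10.png",s)
S=cam("side");q=proj(S,[[.44,-.268,.0],[.44,-.268,.3]]);print(q)
a=cv2.resize(s[165:275,290:410],None,fx=4,fy=4,interpolation=cv2.INTER_CUBIC)
b=cv2.resize(w[120:300,250:390],(342,440),interpolation=cv2.INTER_CUBIC)
cv2.line(a,tuple(int(v) for v in (q[0]-[250,165])*4),tuple(int(v) for v in (q[1]-[250,165])*4),(0,0,255),1)
cv2.imwrite("pics/v10.png",np.hstack([a[:440],b]))
E
```

```text
[ 0.4365768  -0.27012468  0.17599705] [3.14109505 0.07487224 0.23007233]
[[341.94287828 262.63226881]
 [344.84531289 181.98701006]]
```

View pics/v10.png

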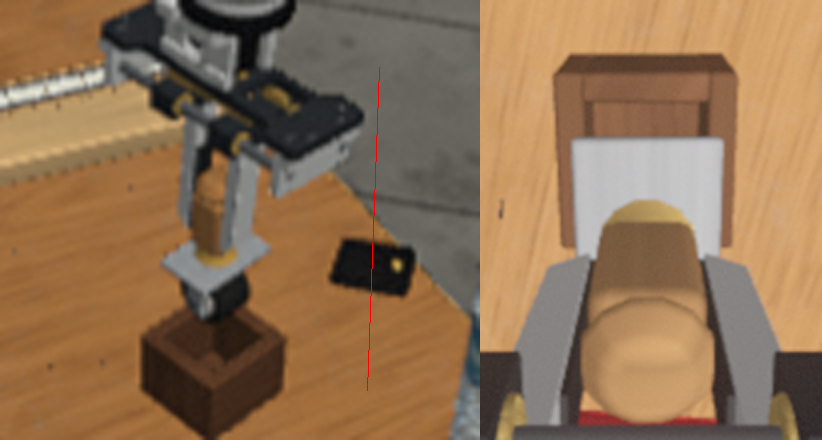

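```bash
python3 - <<'E'
from h import *
S=cam("side");o=robot.get_obs();x=np.array([np.cos(.23),np.sin(.23),0])
G=o["tool_pos"]
for th in (0,.04,.08,.12):
  for dx in (0,.0033):
    ax=np.array([0,0,1])*np.cos(th)-x*np.sin(th)   # up axis, bottom toward +x
    P=[G+x*dx+ax*(h-.093) for h in (.118,.06,.0525)]+[G+x*dx+ax*(.055-.093)+s*.033*(x*np.cos(th)+np.array([0,0,1])*np.sin(th))+t*.022*np.array([np.sin(.23),-np.cos(.23),0]) for s in(1,-1) for t in (1,-1)]
    print(th,dx,((proj(S,P)-[290,165])*4).round(0).tolist())
E
```

```text
0 0 [[213.0, 188.0], [211.0, 251.0], [210.0, 259.0], [267.0, 250.0], [222.0, 219.0], [198.0, 296.0], [154.0, 263.0]]
0 0.0033 [[216.0, 185.0], [214.0, 249.0], [214.0, 257.0], [270.0, 248.0], [225.0, 217.0], [202.0, 293.0], [157.0, 261.0]]
0.04 0 [[212.0, 188.0], [212.0, 250.0], [212.0, 258.0], [268.0, 248.0], [223.0, 216.0], [200.0, 296.0], [155.0, 263.0]]
0.04 0.0033 [[215.0, 186.0], [215.0, 248.0], [215.0, 256.0], [272.0, 245.0], [227.0, 214.0], [204.0, 294.0], [159.0, 261.0]]
0.08 0 [[211.0, 189.0], [213.0, 249.0], [214.0, 257.0], [270.0, 245.0], [225.0, 214.0], [202.0, 296.0], [157.0, 263.0]]
0.08 0.0033 [[214.0, 187.0], [217.0, 247.0], [217.0, 255.0], [273.0, 243.0], [228.0, 212.0], [205.0, 294.0], [160.0, 261.0]]
0.12 0 [[210.0, 190.0], [215.0, 248.0], [215.0, 255.0], [272.0, 243.0], [226.0, 211.0], [203.0, 296.0], [159.0, 263.0]]
0.12 0.0033 [[213.0, 188.0], [218.0, 246.0], [219.0, 253.0], [275.0, 240.0], [230.0, 209.0], [207.0, 294.0], [162.0, 261.0]]
```

Call:
{"name": "servo_tool", "arguments": {"plan": [[0.007, 0, 0.1, 0, 0, 0, 10], [0.015, 0, 0.2, 0, 0, 0, 10], [0.022, 0, 0.3, 0, 0, 0, 10], [0.03, 0, 0.4, 0, 0, 0, 10], [0.03, 0, 0.4, 0, 0, 0, 10]]}}

```text
time: 24.48
tool_pos: [0.4349, -0.2687, 0.1318]
ee_rot: [-3.137, 0.08, 0.231]
wrist_force: [-0.8, -0.9, -3.6]
width: 0.0281
finger_force: 30.0
```

Call:
{"name": "servo_tool", "arguments": {"plan": [[0.007, 0, 0.1, 0, 0, 0, 10], [0.015, 0, 0.2, 0, 0, 0, 10], [0.022, 0, 0.3, 0, 0, 0, 10], [0.022, 0, 0.3, 0, 0, 0, 10]]}}

```text
time: 24.82
tool_pos: [0.4351, -0.2689, 0.1025]
ee_rot: [-3.138, 0.079, 0.231]
wrist_force: [-0.5, 0.0, -4.3]
width: 0.0277
finger_force: 30.0
```

Call:
{"name": "servo_tool", "arguments": {"plan": [[0.001, 0, 0.01, 0, 0, 0, 10], [0.001, 0, 0.015, 0, 0, 0, 10], [0.001, 0, 0.015, 0, 0, 0, 10]]}}

```text
time: 25.07
tool_pos: [0.4368, -0.2703, 0.1045]
ee_rot: [3.141, 0.075, 0.23]
wrist_force: [-0.2, -0.7, -3.1]
width: 0.0281
finger_force: 30.0
```

Call:
{"name": "servo_tool", "arguments": {"plan": [[0.001, 0, 0.01, 0, 0, 0, 10], [0.001, 0, 0.015, 0, 0, 0, 10], [0.001, 0, 0.015, 0, 0, 0, 10]]}}

```text
time: 25.32
tool_pos: [0.4366, -0.2701, 0.1027]
ee_rot: [3.141, 0.075, 0.23]
wrist_force: [0.2, 1.1, -2.4]
width: 0.0284
finger_force: 30.0
```

Call:
{"name": "servo_tool", "arguments": {"plan": [[0.001, 0, 0.01, 0, 0, 0, 10], [0.001, 0, 0.015, 0, 0, 0, 10], [0.001, 0, 0.015, 0, 0, 0, 10]]}}

```text
time: 25.57
tool_pos: [0.4364, -0.27, 0.1009]
ee_rot: [-3.142, 0.076, 0.23]
wrist_force: [-0.2, 0.4, -3.3]
width: 0.0284
finger_force: 30.0
```

Call:
{"name": "servo_tool", "arguments": {"plan": [[0.001, 0, 0.01, 0, 0, 0, 10], [0.001, 0, 0.015, 0, 0, 0, 10], [0.001, 0, 0.015, 0, 0, 0, 10]]}}

```text
time: 25.82
tool_pos: [0.4369, -0.2701, 0.0999]
ee_rot: [3.141, 0.074, 0.23]
wrist_force: [1.3, 0.5, -1.9]
width: 0.0285
finger_force: 30.0
```

Call:
{"name": "servo_tool", "arguments": {"plan": [[0.001, 0, 0.01, 0, 0, 0, 10], [0.001, 0, 0.01, 0, 0, 0, 10], [0.001, 0, 0.01, 0, 0, 0, 10]]}}

```text
time: 26.07
tool_pos: [0.4374, -0.2701, 0.0996]
ee_rot: [3.14, 0.073, 0.23]
wrist_force: [2.2, 1.7, 2.5]
width: 0.0282
finger_force: 30.0
```

Call:
{"name": "servo_tool", "arguments": {"plan": [[0, 0, 0, 0, 0, 0, 94], [0, 0, 0, 0, 0, 0, 94], [0, 0, 0, 0, 0, 0, 94], [0, 0, 0, 0, 0, 0, 94], [0, 0, 0, 0, 0, 0, 94], [0, 0, 0, 0, 0, 0, 94], [0, 0, 0, 0, 0, 0, 94]]}}

```text
time: 26.65
tool_pos: [0.4363, -0.2701, 0.0983]
ee_rot: [-3.142, 0.076, 0.23]
wrist_force: [1.4, -1.0, 0.8]
width: 0.0714
finger_force: 0.0
```

Call:
{"name": "servo_tool", "arguments": {"plan": [[0, 0, -0.3, 0, 0, 0, 94], [0, 0, -0.6, 0, 0.02, 0, 94], [0, 0, -0.9, 0, 0.048, 0, 94], [0, 0, -1, 0, 0.048, 0, 94], [0, 0, -1, 0, 0.048, 0, 94]]}}

```text
time: 27.07
tool_pos: [0.445, -0.2696, 0.202]
ee_rot: [3.136, -0.004, 0.23]
wrist_force: [0.1, 0.7, 0.6]
width: 0.094
finger_force: 0.0
```

```bash
python3 - <<'E'
from h import *
import pickle
o=robot.get_obs();print(o["time"],o["tool_pos"],o["ee_rot"],o["width"])
w=robot.snapshot("wrist")[:,:,::-1];cv2.imwrite("pics/w11.png",w)
C=cam("wrist",o);pickle.dump(o,open("o11.pkl","wb"))
s=robot.snapshot("side")[:,:,::-1];cv2.imwrite("pics/s11.png",s)
print(proj(C,[[.44,-.268,.133],[.44,-.268,.063]]),proj(cam("side"),[[.44,-.268,.133],[.44,-.268,.063]]))
a=cv2.resize(w[130:260,260:380],(406,440),interpolation=cv2.INTER_CUBIC);b=cv2.resize(s[190:280,300:390],(440,440)[:2],interpolation=cv2.INTER_CUBIC)[:, :390]
cv2.imwrite("pics/v11.png",np.hstack([a,b]))
E
```

```text
27.0667 [ 0.44498341 -0.26959592  0.20203305] [ 3.13551694 -0.00424486  0.22955783] 0.09395349134738742
[[315.52492865 219.31701877]
 [315.72372898 198.97267869]] [[343.14737024 229.63919748]
 [342.49811369 247.50469778]]
```

View pics/v11.png

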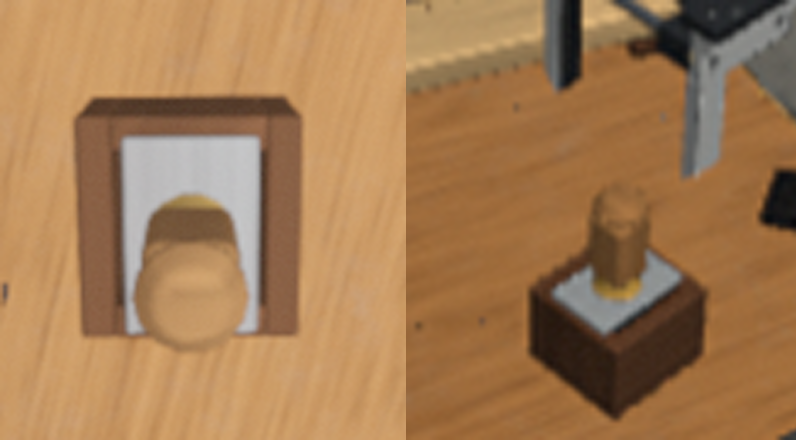

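```bash
cat > proud.py <<'E'
from h import *
from scipy.optimize import least_squares
from scipy.ndimage import map_coordinates
M=np.array([.5093,.0485,0]);d=np.array([.9843,-.1762,0]);n=np.array([.1762,.9843,0])
def prouds(img,C):
    g=img[:,:,2].astype(float)   # red: wood bright, channel dark, nylon white
    for k in range(6):
        E=[]
        s0=(-82.5+33*k)/1000
        for s in np.linspace(s0-.011,s0+.011,23):
            P0=M+s*d;P0[2]=.0446+.0147*(P0[0]-.397)
            v=np.linspace(-.02,.02,401);q=proj(C,P0+v[:,None]*n)
            l=map_coordinates(g,[q[:,1],q[:,0]],order=1);dl=np.gradient(np.convolve(np.pad(l,10,"edge"),np.ones(21)/21,"valid"))
            i1=200+dl[200:330].argmin();  # white->dark on +n side
            i0=80+dl[80:200].argmax()     # dark->white on -n side
            j1=i1+dl[i1:].argmax();j0=dl[:i0].argmin()
            E.append(v[[j0,i0,i1,j1]])
        e=np.median(E,0)*1000;P=M+s0*d;c=-C[2].T@C[3];P[2]=.0446+.0147*(P[0]-.397)
        r=P-c;tan=(r@n)/(-r[2])       # apparent shift per mm height along n
        print(k+1,e.round(1),"white w",round(e[2]-e[1],1),"chan w",round(e[3]-e[0],1),"proud",round(((e[1]+e[2])-(e[0]+e[3]))/2/tan,2),"tan",round(tan,2))
E
python3 -c "
from proud import *
import pickle
prouds(cv2.imread('pics/w3full.png'),cam('wrist',pickle.load(open('o3.pkl','rb'))))"
```

```text
1 [-13.3  -8.6   8.9  12.5] white w 17.5 chan w 25.8 proud 2.36 tan 0.23
2 [-14.   -8.7   8.8  12.4] white w 17.5 chan w 26.4 proud 3.63 tan 0.23
3 [-14.1  -8.7   8.6  12.3] white w 17.3 chan w 26.4 proud 3.63 tan 0.23
4 [-13.6  -8.9   8.6  12.1] white w 17.5 chan w 25.7 proud 2.56 tan 0.23
5 [-13.6  -9.    8.3  12. ] white w 17.3 chan w 25.6 proud 1.92 tan 0.23
6 [-13.7  -9.1   8.3  11.7] white w 17.4 chan w 25.4 proud 2.55 tan 0.24
```

Call:
{"name": "servo_tool", "arguments": {"plan": [[0.2, -0.2, 0, 0, 0, -0.07, 94], [0.4, -0.4, 0, 0, 0, -0.14, 94], [0.6, -0.6, 0, 0, 0, -0.21, 94], [0.8, -0.8, 0.1, 0, 0, -0.28, 94], [0.9, -1, 0.2, 0, 0, -0.35, 94], [0.9, -1, 0.4, 0, 0, -0.42, 94], [0.9, -1, 0.4, 0, 0, -0.49, 94], [0.9, -1, 0.4, 0, 0, -0.56, 94], [0.9, -1, 0.4, 0, 0, -0.63, 94], [0.9, -1, 0.4, 0, 0, -0.7, 94], [0.9, -1, 0.4, 0, 0, -0.742, 94]]}}

```text
time: 28.08
tool_pos: [0.5071, -0.1495, 0.1545]
ee_rot: [-3.135, -0.001, 1.401]
wrist_force: [-0.1, -1.1, -0.2]
width: 0.0941
finger_force: 0.0
```

Call:
{"name": "servo_tool", "arguments": {"plan": [[0, 0, 0, 0, 0.07, 0, 94], [0, 0, 0, 0, 0.14, 0, 94], [0, 0, 0, 0, 0.21, 0, 94], [0, 0, 0, 0, 0.22, 0, 94], [0, 0, 0, 0, 0.22, 0, 94], [0, 0, 0, 0, 0.22, 0, 94]]}}

```text
time: 28.58
tool_pos: [0.5079, -0.1499, 0.1564]
ee_rot: [-3.138, -0.345, 1.394]
wrist_force: [0.2, 0.9, -0.7]
width: 0.0943
finger_force: 0.0
```

```bash
python3 -c "
from proud import *
import pickle
o=robot.get_obs();print(o['time'],o['tool_pos'],o['ee_rot']);im=robot.snapshot('wrist')[:,:,::-1];cv2.imwrite('pics/w12.png',im)
C=cam('wrist',o);print(proj(C,[M-.121*d+[0,0,.0446],M+.121*d+[0,0,.0475]]))
prouds(im,C)
cv2.imwrite('pics/w12c.png',cv2.resize(im[:140,100:500],None,fx=2,fy=2))"
```

```text
28.5833 [ 0.50787779 -0.14991548  0.15635308] [-3.13778911 -0.34514031  1.39419828]
[[174.2360507   54.94624724]
 [401.49462578  53.12097024]]
1 [-13.7  -9.1   8.6  13.2] white w 17.7 chan w 26.9 proud 0.0 tan 0.63
2 [-13.9  -8.5   8.3  13. ] white w 16.8 chan w 26.9 proud 0.56 tan 0.63
3 [-14.1  -8.7   8.1  12.7] white w 16.8 chan w 26.8 proud 0.64 tan 0.63
4 [-14.3  -9.    7.8  12.4] white w 16.8 chan w 26.7 proud 0.56 tan 0.63
5 [-13.8  -9.3   8.3  12.9] white w 17.6 chan w 26.7 proud -0.08 tan 0.63
6 [-14.1  -9.6   8.   12.6] white w 17.6 chan w 26.7 proud -0.08 tan 0.63
```

View pics/w12c.png

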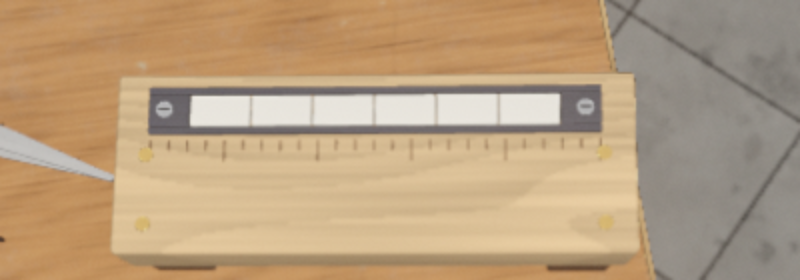

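Call:
{"name": "servo_tool", "arguments": {"plan": [[0, 0, 0, 0, 0, 0.08, 94], [0, 0, 0, 0, 0, 0.08, 94], [0, 0, 0, 0, 0, 0.08, 94], [0, 0, 0, 0, 0, 0.08, 94], [0, 0, 0, 0, 0, 0.08, 94]]}}

```text
time: 29.05
tool_pos: [0.5087, -0.1498, 0.1584]
ee_rot: [-3.098, -0.342, 1.265]
wrist_force: [0.2, 0.4, -0.0]
width: 0.0938
finger_force: 0.0
```

```bash
python3 -c "
from proud import *
o=robot.get_obs();print(o['time'],o['tool_pos'],o['ee_rot']);im=robot.snapshot('wrist')[:,:,::-1];cv2.imwrite('pics/w13.png',im)
prouds(im,cam('wrist',o))"
```

```text
29.05 [ 0.50870542 -0.14983384  0.15839535] [-3.09759762 -0.34223961  1.26526239]
1 [-13.6  -8.8   8.3  13. ] white w 17.1 chan w 26.6 proud 0.08 tan 0.62
2 [-13.8  -9.    8.3  12.9] white w 17.3 chan w 26.7 proud 0.16 tan 0.62
3 [-13.9  -9.1   8.2  12.8] white w 17.3 chan w 26.7 proud 0.16 tan 0.62
4 [-13.9  -9.1   8.   12.7] white w 17.1 chan w 26.6 proud 0.08 tan 0.63
5 [-14.   -9.2   7.9  12.7] white w 17.1 chan w 26.7 proud 0.0 tan 0.63
6 [-14.   -9.3   7.9  12.5] white w 17.2 chan w 26.5 proud 0.08 tan 0.63
```

```bash
python3 -c "
from bench import robot
print(robot.close_job())"
```

```text
the job is handed in; nothing more can be done
None
```

All six sections measure flush to about 0.2 mm in the wrist camera, rolled at up to about 17 N as read between moves. The roller hangs upright in its stand, and the job is handed in at about 29 s (the hand-in gave no verdict).

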